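# Turn the condiment carousel and point out the salt shaker

### The arm

A 6-joint arm with a two-finger parallel gripper is mounted at the origin on a cart in front of the work surface, level with it; the furniture and walls round the work are solid. World frame = base frame: x ahead of the robot, y to its left, z up, the work surface at z = 0. Lengths are in m, angles in rad, forces in N, time in s.
With the tool pointing down it reaches from about 0.25 to 0.725 m from the base axis. Payload 4 kg.
Tool frame: the origin (TCP) lies between the finger pads, 19 mm behind the fingertips; this is the grasp point; z points along the fingers, y is the line along which they close (so a half turn about z gives the same grasp; the last joint's range is limited). The gripper opens to 85 mm and grips with 20 to 120 N. Pads are 22 mm wide; open, the fingers measure 114 mm over their backs; the gripper's body (76 mm by 85 mm) begins 54 mm behind the grasp point. The pads swing forward as they close: fully open they stand 13 mm farther back than shut.
Start: joints at [-1.213, 0.241, 0.005, 1.335, 0, 1.571], TCP at [0.175, -0.468, 0.25] pointing down, gripper open.
Joint ranges: [-2.72, 2.72], [-1.05, 1.87], [-1.09, 1.28], [-1.99, 2.15], [-1.42, 1.44], [-3.14, 3.14]. Speed limits (rad/s): [2.79, 2.79, 3.14, 3.14, 3.14, 3.14].

### API

Orientations are given as a unit quaternion [x, y, z, w].
In Python, from workcell import get_obs, imaging, order gives the robot as it stands.
- The arm moves only by the tool apply_moves, never from a script. Its argument "targets" is a list that holds one entry, the list of rows, each a list of 5 numbers: the shift along the world's x, y, z in units of 40 mm (1.0 is 40 mm), then the turn about the world's z in degrees, then the gripper command: -1 is shut, 1 is fully open, values between are in proportion. In form: [[[dx, dy, dz, turn, fingers], ...]]. A call has 1 to 8 rows; each row shifts and turns the commanded pose from where the row before left it; what a row does not reach is not made up. A row lasts 1/12 s, in which the tool goes at most 41.7 mm and 7.16 degrees, less where a joint would pass 70% of its speed; a pose out of reach is approached as far as the arm can. A call is refused whole if a number of a shift passes 1 or a number of a turn 7.16, either way. A call with a gripper value outside its range is refused whole. The fingers move at their own pace and stop on an object; the grip force is fixed at half the most. Time passes only in rows, so rows that do not move let the fingers close. It gives the time, the measured TCP pose, the force, the opening and the grip force at its end, in the units of the state.
- get_obs(): the state, without advancing time (a new reading comes with each control period).
- imaging.camera(name): name is "scene" or "top"; returns (picture, depth): 480x640x3 uint8, blue, green, red; 480x640 float32, m along the optical axis (not along the pixel's ray), 0 where there is no reading.
- imaging.get_calibration(name): a dict with "camera_matrix" (3x3 intrinsics, pixels), "k1" (the pictures are not rectified: a ray, as slopes to the right and down, at radius r is drawn at 1 + k1 r^2 times it, then the intrinsics apply), "eye" and "rotation" of the camera in the world. Camera axes: x right, y down, z forward; pixel columns grow to the right and rows downward; lengths in m; the calibration is good to about 2 mm. A picture is of the moment at which its call begins. get_calibration takes no time and is no camera call.
- order.job_done(): hands the job in; it is judged then, once.
The state is a dict: "clock": time; "joint_pos": joint angles; "joint_vel": joint speeds; "tau": joint torques, N m; "eef_pos": TCP position; "tool_rot": TCP orientation; "ft_force": force on the tool from outside, world axes, zero at the start; "ft_torque": the same for the moment, N m; "grip_width": finger opening in m; "grasp_force": force on a finger pad.
Only numpy, scipy, OpenCV 4.12 (cv2) and the standard library are available. Lean on these libraries where they do the work, as an engineer would, in place of code of your own. Each camera call takes 0.05 s, during which the arm holds its last target. There are 200 camera calls.

### The job

Somebody cooking wants the salt: with a fingertip against one of the upright dividers, gently turn the round wooden carousel until the small steel shaker on it stands at the front, straight towards you from the carousel's middle. Then point down at the shaker, a fingertip just above the middle of its top without touching it, keep still there for three seconds, and finish still pointing. Do not touch, lift or tip the things on the carousel, and leave everything else on the worktop where it is.

Things in the scene. Friction and masses are not known exactly. Their poses are not given: they have to be found in the camera images.
- foot: Fixed black round foot under the carousel, 96 mm across and 14 mm high, left of the sink, hidden by the tray; does not turn. Origin: centre of its underside, on the vertical turning axis; axes parallel to the world's. Keep wrist and arm clear of the wall shelf behind (from x = 0.63 m, underside 0.54 m up) and of the tall cupboard at the left (from y = 0.38 m).
- front_spot (a point): Point fixed to the foot where the shaker must come: 80 mm from the turning axis, straight towards the robot (-x), at the height of the tray's floor.
- tray (a joint): Turning angle of the carousel's tray about the vertical axis over the foot, rad, 0 at the start, positive counter-clockwise seen from above, free for a full turn either way. A light drag (about 0.1 N m, so 1 to 2 N at a divider) stops it almost at once when it is no longer pushed.
- hub (a point): Point on the turning axis at the height of the tray's floor. The tray: light wood, 240 mm across, floor 24 mm above the worktop; rim 6 mm thick, top at 38 mm; hub 48 mm across, top at 78 mm. Four upright dividers 7 mm thick, 90 degrees apart, run from the hub to a radius of 115 mm, tops at 66 mm: three compartments hold one loose thing each, one is empty.
- empty_bay (a point): Point of the tray that turns with it: middle of the floor of the empty compartment, 80 mm from the turning axis. The compartment's two dividers stand 45 degrees either side of the line from the axis through this point. At the start it lies within about 35 degrees of the front.
- shaker: The thing to point at: plain round steel shaker with a domed, pierced top, 37 mm across, 64 mm high, loose on the tray's floor, 80 mm from the turning axis, in one of the two compartments next to the empty one. Origin: centre of its underside; z up.
- shaker_top (a point): Middle of the shaker's top, 64 mm above its origin, about 88 mm above the worktop.
- egg_cup: Turned wooden egg cup, 47 mm across, 58 mm high, loose in the compartment straight across from the shaker's. Origin: centre of its underside. Not to be touched.
- screw_jar: Small black jar with a screw lid, 58 mm across, 50 mm high, loose in the compartment across from the empty one. Origin: centre of its underside. Not to be touched.
- cup_dark: Bystander: dark cup, upside down, 51 mm high, on the strip in front of the sink. Origin: centre of its underside.
- cup_light: Bystander: cream cup, upside down, 51 mm high, on the strip in front of the sink. Origin: centre of its underside.
- glass: Bystander: upturned tumbler, 64 mm across, 89 mm high, to the right of the sink. Origin: centre of its underside.
- lemon: Bystander: lemon, 78x55x56 mm, near the front right corner of the sink. Origin: centre of its underside.
- garlic: Bystander: garlic bulb, 60 mm across, 59 mm high, right of the sink. Origin: centre of its underside.
- timer: Bystander: round wind-up timer, 59 mm across, 47 mm high, on the front left corner of the worktop. Origin: centre of its underside.

How it is judged:
By the outcome, as a careful person would: the job done as asked, in the order asked, and still so for the second after the job is handed in, with the robot touching nothing.
It also fails if it takes over 64 s, if anything falls off the work surface, if the arm or the gripper's body presses on something with over 40 N, if the wrist force passes 120 N, or if a joint passes its speed limit or range.

## Working session

There is one attempt and no reset: what is moved stays moved. The work goes in short steps, Python scripts to look and compute and a tool call to move; the robot and the scene stay as the last step left them, time stands still between calls to the robot, and variables do not carry over. Pictures are saved under pics/ and viewed, at most 10 in all, crops included, and the job is handed in when it is done.

Besides the shell and the picture viewer there is one more tool, called after "Emit:" as name(argument=value, ...), one argument or row to a line, values as JSON. apply_moves: Moves the arm, as the interface text tells. Its arguments: {"type":"object","properties":{"targets":{"type":"array","items":{"type":"array","items":{"type":"array","items":{"type":"number"}}}}},"required":["targets"]}

```bash
ls; mkdir -p pics; python3 - <<'E'
from workcell import get_obs, imaging
import cv2
print(get_obs())
for n in ("scene","top"):
    p,d=imaging.camera(n); cv2.imwrite(f"pics/{n}0.png",p); import numpy as np; np.save(f"pics/{n}0.npy",d)
    print(n,imaging.get_calibration(n))
E
```

```text
pics
{'clock': 0.0, 'joint_pos': array([-1.21302251e+00,  2.41388524e-01,  3.73236583e-03,  1.33517515e+00,
       -2.49772841e-05,  1.57075245e+00]), 'joint_vel': array([ 0.00054855, -0.00065078,  0.00083745,  0.0001223 , -0.00046636,
       -0.00350235]), 'tau': array([-1.27563540e-03, -3.72319508e+01,  2.52406669e+01,  1.70380605e-02,
       -9.52630171e-05, -9.24559544e-06]), 'eef_pos': array([ 0.17488514, -0.4677985 ,  0.24912822]), 'tool_rot': array([ 9.84037944e-01,  1.77955865e-01, -1.93313764e-04, -9.99034825e-04]), 'ft_force': array([ 0.07238941,  0.53588707, -0.41057587]), 'ft_torque': array([0.0066475 , 0.02068341, 0.02221096]), 'grasp_force': 0.0, 'grip_width': 0.08549310033083829}
scene {'camera_matrix': array([[525.18717272,   0.        , 315.90202154],
       [  0.        , 525.18717272, 238.0047739 ],
       [  0.        ,   0.        ,   1.        ]]), 'k1': -0.13345848329189786, 'eye': array([-0.13607269,  0.78138857,  0.85477999]), 'rotation': array([-0.26514439,  0.85242149, -0.42652217,  0.14544725])}
top {'camera_matrix': array([[575.75717757,   0.        , 315.53693108],
       [  0.        , 575.75717757, 242.854608  ],
       [  0.        ,   0.        ,   1.        ]]), 'k1': -0.05800183030326932, 'eye': array([ 0.35516705, -0.0638556 ,  1.58437518]), 'rotation': array([ 0.71124768, -0.70142716,  0.03207353, -0.03313548])}
```

View pics/scene0.png

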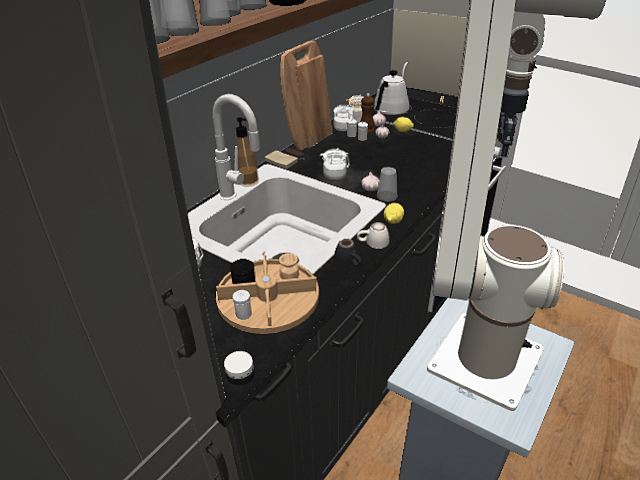

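View pics/top0.png

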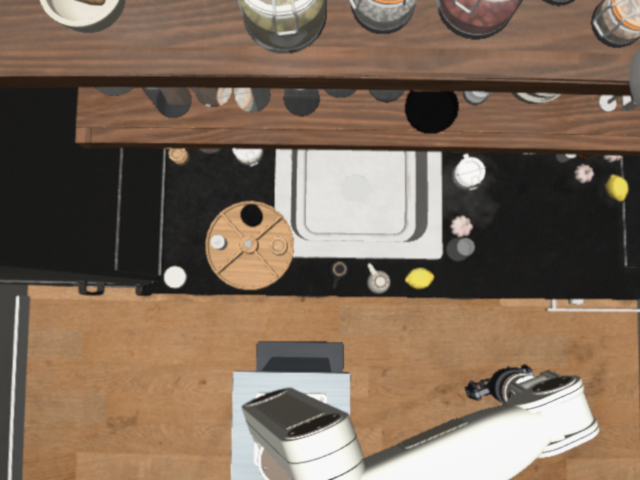

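The scene view shows the carousel round (267,293), with the shaker at (242,304). In the top view the hub is at about (249,245), shaker (218,242) on its left (+y), egg cup (279,246) on its right, jar (252,215) behind, and the front bay empty. Next I'll measure these.

```bash
cat > h.py <<'E'
import numpy as np, cv2
from scipy.spatial.transform import Rotation as R
from workcell import get_obs, imaging
def cal(n):
    c=imaging.get_calibration(n); return c["camera_matrix"],c["k1"],np.array(c["eye"]),R.from_quat(c["rotation"]).as_matrix()
def rays(n,uv):
    K,k1,e,Rm=cal(n)
    s=cv2.undistortPoints(np.float64(uv).reshape(-1,1,2),K,np.array([k1,0,0,0,0])).reshape(-1,2)
    return e,np.c_[s,np.ones(len(s))]@Rm.T
def plane(n,uv,z):
    e,d=rays(n,uv); return e+d*((z-e[2])/d[:,2])[:,None]
def project(n,P):
    K,k1,e,Rm=cal(n); p=(np.atleast_2d(P)-e)@Rm; s=p[:,:2]/p[:,2:]
    s=s*(1+k1*(s**2).sum(1))[:,None]; return s@K[:2,:2].T+K[:2,2]
def cloud(n,d):
    v,u=np.mgrid[:480,:640]; e,r=rays(n,np.c_[u.ravel(),v.ravel()])
    P=e+r*d.reshape(-1,1); P[d.ravel()==0]=np.nan; return P.reshape(480,640,3)
E
python3 - <<'E'
from h import *
for n in ("top","scene"):
    d=np.load(f"pics/{n}0.npy"); im=cv2.imread(f"pics/{n}0.png"); P=cloud(n,d)
    c=plane("top",[[249,245]],.078)[0][:2]
    near=np.hypot(P[...,0]-c[0],P[...,1]-c[1])<.15
    hsv=cv2.cvtColor(im,cv2.COLOR_BGR2HSV)
    wood=near&(hsv[...,1]>60)&(hsv[...,2]>90)&(P[...,2]>.01)
    print(n,"z pct",np.nanpercentile(P[near][:,2],[2,25,50,75,98]).round(4))
    if n=="top":
        ct=max(cv2.findContours((near&(P[...,2]>.015)).astype('uint8'),0,1)[0],key=cv2.contourArea)
        w=plane(n,ct.reshape(-1,2),.038)[:,:2]
        for _ in range(5):
            A=np.c_[2*w,np.ones(len(w))]; s=np.linalg.lstsq(A,(w**2).sum(1),rcond=None)[0]; r=np.sqrt(s[2]+s[0]**2+s[1]**2)
            e=abs(np.hypot(*(w-s[:2]).T)-r); w=w[e<max(.002,np.percentile(e,85))]
        print("rim circle",s[:2],r,len(w))
    hubm=np.hypot(P[...,0]-c[0],P[...,1]-c[1])<.035
    Q=P[hubm]; Q=Q[Q[:,2]>.07]; print("hubtop",Q.mean(0),len(Q))
    # high things
    m=(near&(P[...,2]>.07)).astype('uint8'); nl,l,st,ce=cv2.connectedComponentsWithStats(m)
    for i in range(1,nl):
        if st[i,4]>8: q=P[l==i]; print(ce[i],st[i,4],q.min(0).round(4),q.max(0).round(4),q.mean(0).round(4))
    p=project(n,[*c,.04])[0].astype(int); k=50 if n=="top" else 65
    cv2.imwrite(f"pics/{n}crop0.png",cv2.resize(im[p[1]-k:p[1]+k,p[0]-k:p[0]+k],(600,600),interpolation=cv2.INTER_CUBIC)); print("crop origin",p-k)
E
```

```text
top z pct [-0.0553  0.0145  0.0262  0.0758  0.905 ]
rim circle [0.49149698 0.11814013] 0.11853019928865184 249
hubtop [0.49103292 0.11719677 0.07402546] 164
[177.05129651  77.06369786] 1774 [0.6223 0.0569 0.8541] [0.6363 0.1724 0.9084] [0.6263 0.1147 0.8887]
[219.6966967  143.47447447] 666 [0.6225 0.0528 0.5401] [0.6357 0.1738 0.5883] [0.6261 0.1134 0.5719]
[250.80952381 213.89455782] 294 [0.542  0.0847 0.07  ] [0.5988 0.141  0.0815] [0.5695 0.1119 0.0742]
[217.22699387 241.1595092 ] 163 [0.4769 0.1794 0.0729] [0.5145 0.2175 0.0956] [0.4948 0.1972 0.0842]
[247.975 243.15 ] 160 [0.471  0.0965 0.07  ] [0.5136 0.1389 0.0814] [0.4916 0.1175 0.0741]
[277.73404255 244.79255319] 188 [0.4657 0.0166 0.07  ] [0.5088 0.0614 0.0907] [0.488  0.0386 0.0787]
crop origin [200 196]
scene z pct [-6.947e-01 -2.603e-01  4.000e-04  3.590e-02  5.714e-01]
hubtop [0.49092154 0.12011323 0.07334304] 188
[191.99899598  54.60542169] 996 [0.6212 0.0543 0.5417] [0.6361 0.1736 0.5842] [0.6261 0.1163 0.5645]
[287.74468085 258.86170213] 188 [0.468  0.0157 0.0702] [0.5147 0.0624 0.086 ] [0.4909 0.0372 0.0793]
[241.86206897 265.95297806] 319 [0.5407 0.0846 0.0701] [0.5994 0.1419 0.0785] [0.5689 0.1135 0.0742]
[265.60106383 279.89893617] 188 [0.4719 0.0967 0.0701] [0.5141 0.141  0.0801] [0.4909 0.1201 0.0733]
[240.94883721 297.02790698] 215 [0.4768 0.1804 0.07  ] [0.5142 0.2176 0.0912] [0.4917 0.202  0.0829]
crop origin [204 225]
```

View pics/topcrop0.png

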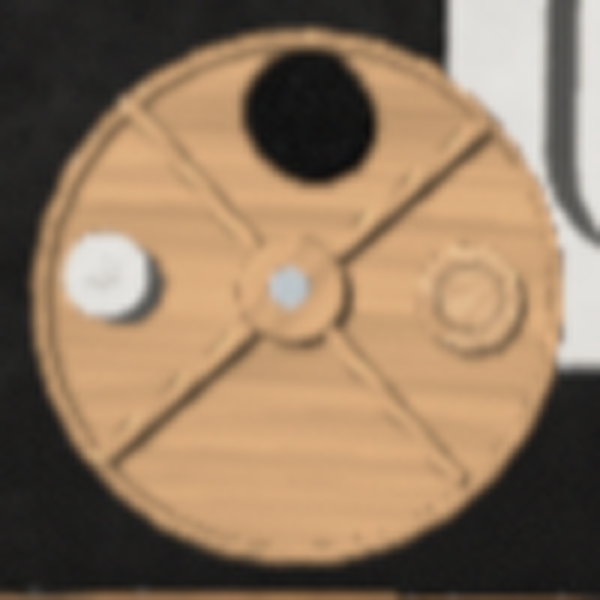

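The top crop shows the divider ends at crop pixels (125,100), (490,125), (465,480) and (110,465), with the hub at (290,288) and the shaker dome at (107,275). I'll convert these to angles.

```bash
python3 - <<'E'
from h import *
im=cv2.imread("pics/top0.png"); hsv=cv2.cvtColor(im,cv2.COLOR_BGR2HSV)
c=np.array([.4913,.1185])
f=lambda u,v:(200+u/6-.4,196+v/6-.4)
for a in ((125,100),(490,125),(465,480),(110,465)):
    p=plane("top",[f(*a)],.066)[0,:2]-c; print("div",np.degrees(np.arctan2(p[1],p[0]))%360,np.hypot(*p))
for n,z in (("top",.083),("scene",.083)):
    im=cv2.imread(f"pics/{n}0.png"); hsv=cv2.cvtColor(im,cv2.COLOR_BGR2HSV)
    m=((hsv[...,1]<40)&(hsv[...,2]>110)).astype('uint8')
    g=project(n,[.494,.199,.07])[0]; nl,l,st,ce=cv2.connectedComponentsWithStats(m)
    i=np.argmin(np.hypot(*(ce[1:]-g).T))+1; print(n,"shaker px",ce[i],st[i],plane(n,[ce[i]],z)[0]-np.r_[c,0])
for p in([.4913,.1185,.078],):
    print([project(n,p) for n in("top","scene")])
for n in("top","scene"):  # blue-grey hub pin
    im=cv2.imread(f"pics/{n}0.png").astype(int); g=project(n,[.4913,.1185,.078])[0].astype(int)
    w=im[g[1]-7:g[1]+8,g[0]-7:g[0]+8]; v,u=np.nonzero(w[...,0]>w[...,2]-5); q=[u.mean()+g[0]-7,v.mean()+g[1]-7]; print(n,q,len(u),plane(n,[q],.079))
E
```

```text
div 42.439558594637475 0.11207571638726628
div 310.27188019036146 0.1139356527857058
div 223.3231121903025 0.11513248195661864
div 135.70769143481957 0.111010411466832
top shaker px [217.65432099 241.54938272] [211 235  15  14 162] [0.00262607 0.07775321 0.083     ]
scene shaker px [241.26136364 302.48863636] [232 290  18  30 352] [-0.01174156  0.09619022  0.083     ]
[array([[247.41605202, 243.1297259 ]]), array([[265.76162363, 277.87850058]])]
top [np.float64(247.77777777777777), np.float64(243.5)] 18 [[0.49024593 0.11740255 0.079     ]]
scene [np.float64(265.6666666666667), np.float64(278.85185185185185)] 27 [[0.48851987 0.12208235 0.079     ]]
```

Emit:
apply_moves(
  targets=[
    [[0.4,0.9,0,3,-1],[0.4,0.9,0,3,-1],[0.4,0.9,0,3,-1],[0.4,0.9,0,3,-1],[0.4,0.9,0,3,-1],[0.4,0.9,0,3,-1],[0.4,0.9,0,3,-1],[0.4,0.9,0,3,-1]],
  ],
)

```text
clock: 0.77
eef_pos: [0.3031, -0.1785, 0.2498]
tool_rot: [0.925, 0.379, -0.0, -0.0]
ft_force: [1.1, -1.2, 0.8]
grip_width: -0.0002
grasp_force: 0.0
```

Emit:
apply_moves(
  targets=[
    [[0.37,0.98,0,-0.2,-1],[0.37,0.98,0,-0.2,-1],[0.37,0.98,0,-0.2,-1],[0.37,0.98,0,-0.2,-1],[0.37,0.98,0,-0.2,-1],[0.37,0.98,0,-0.2,-1],[0.38,1.0,0,-0.3,-1],[0,0,-0.8,0,-1]],
  ],
)

```text
clock: 1.43
eef_pos: [0.4126, 0.0998, 0.2226]
tool_rot: [0.929, 0.37, 0.008, -0.0]
ft_force: [3.0, -0.5, -1.2]
grip_width: 0.0002
grasp_force: 0.0
```

```bash
python3 - <<'E'
from h import *
o=get_obs(); print(o["eef_pos"],o["tool_rot"],o["joint_pos"],o["ft_force"])
p,d=imaging.camera("scene"); cv2.imwrite("pics/scene1.png",p)
e=o["eef_pos"]; g=project("scene",e-[0,0,.019])[0]; print("proj tip",g)
P=cloud("scene",d); m=np.hypot(P[...,0]-e[0],P[...,1]-e[1])<.04; m&=(P[...,2]>e[2]-.06)&(P[...,2]<e[2]+.05)
q=P[m]; print("lowest",np.percentile(q[:,2],[0,1,2,5]),len(q)); z=q[q[:,2]<e[2]+.0]; print(z.min(0),z.max(0))
x,y=(g-[80,70]).astype(int); cv2.imwrite("pics/scene1c.png",cv2.resize(p[y:y+140,x:x+160],(800,700)[:1]+(600,),interpolation=cv2.INTER_CUBIC)); print(x,y)
E
```

```text
[0.41264057 0.09980985 0.22258582] [ 9.28810846e-01  3.70475967e-01  7.61063706e-03 -2.21424896e-04] [ 0.23556366  0.09560442 -0.24445233  1.21573914  0.00262203  2.61811006] [ 2.97130991 -0.54620358 -1.18763592]
proj tip [295.90832235 240.90998559]
lowest [0.20364203 0.20390859 0.20467061 0.20633133] 183
[0.3984916  0.09744244 0.20364203] [0.42030344 0.11565295 0.22254803]
215 170
```

View pics/scene1c.png

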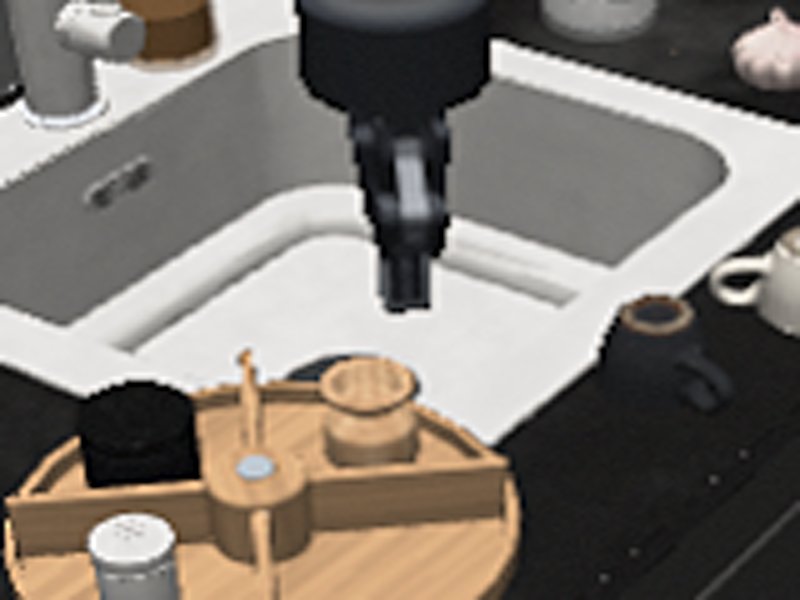

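The scene crop shows the closed fingertips at about crop (405,305), hanging above the empty bay. The depth reading confirms the tips are 19 mm below the TCP. Going down into the bay.

Emit:
apply_moves(
  targets=[
    [[0,0,0,0,-1],[0,0,-0.7,0,-1],[0,0,-0.8,0,-1],[0,0,-0.8,0,-1],[0,0,-0.8,0,-1],[0,0,-0.5,0,-1],[0,0,-0.3,0,-1],[0,0,0,0,-1]],
  ],
)

```text
clock: 2.15
eef_pos: [0.4042, 0.0907, 0.0605]
tool_rot: [0.931, 0.365, -0.003, -0.0]
ft_force: [-0.1, 0.4, -0.9]
grip_width: 0.0001
grasp_force: 0.0
```

```bash
cat > plan.py <<'E'
import sys
from h import *
# args: start finger angle deg, end, n rows, radius
a0,a1,n,r=map(float,sys.argv[1:5]); c=np.array([.491,.118])
t=np.radians(np.linspace(a0,a1,int(n)+1)); X=c+r*np.c_[np.cos(t),np.sin(t)]
o=get_obs(); print(o["eef_pos"],o["ft_force"],"yaw",np.degrees(2*np.arctan2(o["tool_rot"][1],o["tool_rot"][0])))
p=o["eef_pos"][:2]-c; print("finger angle",np.degrees(np.arctan2(p[1],p[0]))%360,"r",np.hypot(*p))
print("start",X[0],"\n",np.c_[np.degrees(t[1:]),np.diff(X,axis=0)/.04].round(2).tolist())
E
python3 plan.py 195 315 40 .085
```

```text
[0.40422221 0.09068636 0.06051587] [-0.14601044  0.35913121 -0.85379356] yaw 42.837511170523555
finger angle 197.4715975978922 r 0.09097482761277399
start [0.4088963  0.09600038] 
 [[198.0, 0.03, -0.11], [201.0, 0.04, -0.1], [204.0, 0.04, -0.1], [207.0, 0.05, -0.1], [210.0, 0.05, -0.1], [213.0, 0.06, -0.09], [216.0, 0.06, -0.09], [219.0, 0.07, -0.09], [222.0, 0.07, -0.08], [225.0, 0.08, -0.08], [228.0, 0.08, -0.08], [231.0, 0.08, -0.07], [234.0, 0.09, -0.07], [237.0, 0.09, -0.06], [240.0, 0.09, -0.06], [243.0, 0.1, -0.05], [246.0, 0.1, -0.05], [249.0, 0.1, -0.04], [252.0, 0.1, -0.04], [255.0, 0.11, -0.03], [258.0, 0.11, -0.03], [261.0, 0.11, -0.02], [264.0, 0.11, -0.01], [267.0, 0.11, -0.01], [270.0, 0.11, -0.0], [273.0, 0.11, 0.0], [276.0, 0.11, 0.01], [279.0, 0.11, 0.01], [282.0, 0.11, 0.02], [285.0, 0.11, 0.03], [288.0, 0.11, 0.03], [291.0, 0.1, 0.04], [294.0, 0.1, 0.04], [297.0, 0.1, 0.05], [300.0, 0.1, 0.05], [303.0, 0.09, 0.06], [306.0, 0.09, 0.06], [309.0, 0.09, 0.07], [312.0, 0.08, 0.07], [315.0, 0.08, 0.08]]
```

Emit:
apply_moves(
  targets=[
    [[0.04,-0.11,0,0,-1],[0.05,-0.11,0,0,-1],[0.06,-0.1,0,0,-1],[0.06,-0.09,0,0,-1],[0.03,-0.05,0,0,-1],[0.03,-0.05,0,0,-1],[0.03,-0.05,0,0,-1],[0,0,0,0,-1]],
  ],
)

```text
clock: 2.82
eef_pos: [0.4186, 0.0699, 0.0622]
tool_rot: [0.93, 0.366, 0.0, 0.0]
ft_force: [-0.0, -1.0, 0.9]
grip_width: 0.0001
grasp_force: 0.0
```

```bash
python3 plan.py 213 216 1 .085; python3 - <<'E'
from h import *
p,d=imaging.camera("top"); cv2.imwrite("pics/top2.png",p)
cv2.imwrite("pics/top2c.png",cv2.resize(p[196:296,200:300],(600,600),interpolation=cv2.INTER_CUBIC))
E
```

```text
[0.41856694 0.06986412 0.06216667] [-0.04329465 -1.0220903   0.85588836] yaw 42.98422727167802
finger angle 213.6062961801978 r 0.08696902082764457
start [0.419713   0.07170568] 
 [[216.0, 0.06, -0.09]]
```

View pics/top2c.png

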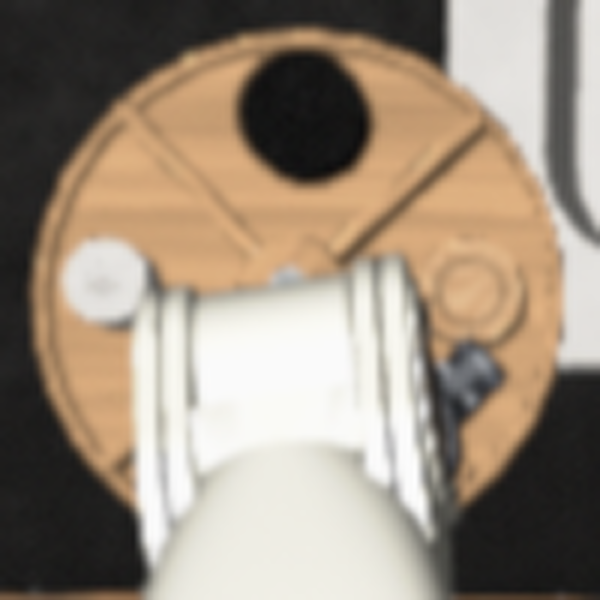

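The top crop shows the gripper at the divider. The shaker is at (105,282) and the jar at (305,115), so the tray has turned by about 1–2° and contact is made. Pushing along the arc.

Emit:
apply_moves(
  targets=[
    [[0.065,-0.093,0,3,-1],[0.07,-0.09,0,3,-1],[0.075,-0.086,0,3,-1],[0.079,-0.082,0,3,-1],[0.083,-0.078,0,3,-1],[0.087,-0.073,0,3,-1],[0.091,-0.069,0,3,-1],[0.095,-0.064,0,3,-1]],
  ],
)

```text
clock: 3.53
eef_pos: [0.4429, 0.0444, 0.0616]
tool_rot: [0.833, 0.553, -0.001, -0.0]
ft_force: [-2.0, -0.4, 1.2]
grip_width: 0.0
grasp_force: 0.7
```

```bash
python3 plan.py 213 216 1 .085
```

```text
[0.44292642 0.04444746 0.06159239] [-1.96932313 -0.4390405   1.17011388] yaw 67.16230425369757
finger angle 236.83156664529875 r 0.08786947430320317
start [0.419713   0.07170568] 
 [[216.0, 0.06, -0.09]]
```

Contact force is about 2 N, as expected. Continuing.

Emit:
apply_moves(
  targets=[
    [[0.097,-0.058,0,3,-1],[0.1,-0.053,0,3,-1],[0.102,-0.047,0,3,-1],[0.105,-0.042,0,3,-1],[0.107,-0.036,0,3,-1],[0.11,-0.03,0,3,-1],[0.111,-0.025,0,3,-1],[0.112,-0.02,0,3,-1]],
  ],
)

```text
clock: 4.2
eef_pos: [0.4767, 0.0319, 0.0615]
tool_rot: [0.7, 0.714, -0.001, -0.0]
ft_force: [-1.9, -0.5, -0.3]
grip_width: 0.0001
grasp_force: 0.7
```

```bash
python3 plan.py 213 216 1 .085; python3 - <<'E'
from h import *
p,d=imaging.camera("scene"); cv2.imwrite("pics/scene3.png",p)
cv2.imwrite("pics/scene3c.png",cv2.resize(p[200:340,190:350],(800,600),interpolation=cv2.INTER_CUBIC))
E
```

```text
[0.47672723 0.03186723 0.06146262] [-1.94557512 -0.45627221 -0.27996211] yaw 91.15128558157072
finger angle 260.59120643686816 r 0.08730730694387787
start [0.419713   0.07170568] 
 [[216.0, 0.06, -0.09]]
```

View pics/scene3c.png

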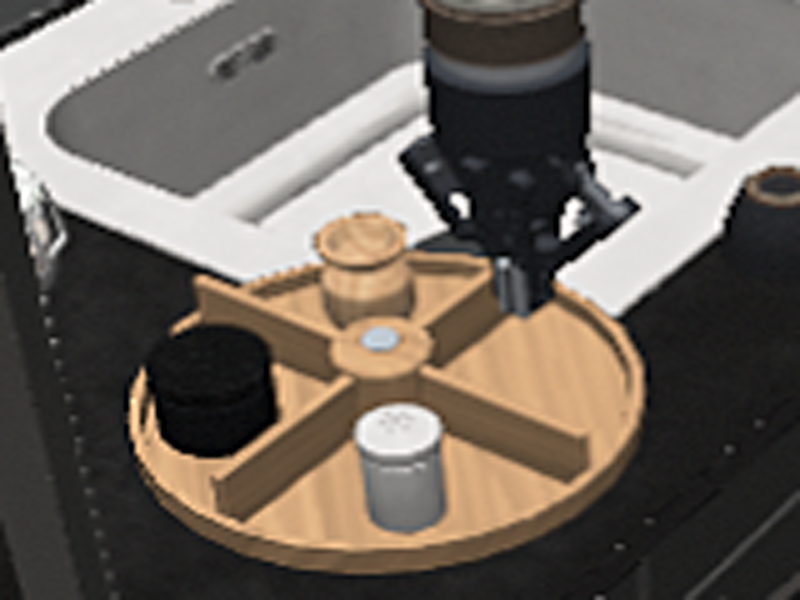

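The scene crop shows the fingertip pushing the divider at (515,300). The shaker at (400,470) stands untouched, about 45° short of the front.

Emit:
apply_moves(
  targets=[
    [[0.113,-0.013,0,3,-1],[0.114,-0.008,0,3,-1],[0.114,-0.002,0,3,-1],[0.114,0.004,0,3,-1],[0.114,0.01,0,3,-1],[0.113,0.016,0,3,-1],[0.112,0.022,0,3,-1],[0.111,0.028,0,3,-1]],
  ],
)

```text
clock: 4.92
eef_pos: [0.5133, 0.0341, 0.0616]
tool_rot: [0.537, 0.844, -0.001, -0.0]
ft_force: [-0.2, -2.4, 0.4]
grip_width: 0.0001
grasp_force: 0.7
```

```bash
python3 plan.py 213 216 1 .085; cat > sh.py <<'E'
from h import *
import sys,time
c=np.array([.491,.118])
for n in("top","scene"):
    p,d=imaging.camera(n); cv2.imwrite(f"pics/{n}_{sys.argv[1]}.png",p)
    P=cloud(n,d); hsv=cv2.cvtColor(p,cv2.COLOR_BGR2HSV)
    r=np.hypot(P[...,0]-c[0],P[...,1]-c[1])
    m=((hsv[...,1]<45)&(hsv[...,2]>100)&(r>.05)&(r<.115)&(P[...,2]>.072)&(P[...,2]<.1)).astype('uint8')
    nl,l,st,ce=cv2.connectedComponentsWithStats(m)
    for i in range(1,nl):
        if st[i,4]<15: continue
        q=P[l==i]; b=(q.min(0)+q.max(0))[:2]/2
        for k,v in(("bbox",b),("ray",plane(n,[ce[i]],.086)[0,:2])):
            w=v-c; print(n,ce[i].round(1),st[i,4],k,v.round(4),"ang",np.degrees(np.arctan2(w[1],w[0]))%360,np.hypot(*w))
E
python3 sh.py 4
```

```text
[0.51332091 0.03411252 0.06160399] [-0.22775872 -2.35392892  0.42069588] yaw 115.0739945330683
finger angle 284.9001129718723 r 0.0868062941513005
start [0.419713   0.07170568] 
 [[216.0, 0.06, -0.09]]
top [233.  270.9] 66 bbox [0.4174 0.1539] ang 154.00794519091957 0.08189224470628541
top [233.  270.9] 66 ray [0.4175 0.1533] ang 154.35501620690655 0.0815706286294003
scene [284.7 296.4] 201 bbox [0.4165 0.1445] ang 160.41267056864447 0.07908081285419552
scene [284.7 296.4] 201 ray [0.412  0.1497] ang 158.15978246071887 0.08514085168527047
```

Emit:
apply_moves(
  targets=[
    [[0.109,0.033,0,3,-1],[0.107,0.039,0,3,-1],[0.105,0.044,0,3,-1],[0.102,0.05,0,3,-1],[0.1,0.055,0,3,-1],[0.048,0.029,0,1.5,-1],[0,0,0,0,-1],[0,0,0,0,-1]],
  ],
)

```text
clock: 5.68
eef_pos: [0.5366, 0.0448, 0.0619]
tool_rot: [0.411, 0.911, 0.0, -0.0]
ft_force: [0.2, -0.2, -0.1]
grip_width: 0.0
grasp_force: 0.0
```

```bash
python3 plan.py 213 216 1 .085;python3 sh.py 5
```

```text
[0.53664876 0.04479196 0.06194828] [ 0.22418817 -0.15237031 -0.13741949] yaw 131.41880101925037
finger angle 301.9455426615664 r 0.08627413407079439
start [0.419713   0.07170568] 
 [[216.0, 0.06, -0.09]]
scene [292.4 291.4] 197 bbox [0.413  0.1223] ang 176.86483567927328 0.07811577598520392
scene [292.4 291.4] 197 ray [0.4078 0.1278] ang 173.253275741597 0.08378740314170215
```

Emit:
apply_moves(
  targets=[
    [[-0.15,-0.1,0,0,-1],[-0.15,-0.1,0,0,-1],[0,0,0.8,0,-1],[0,0,1,0,-1],[0,0,1,0,-1],[-0.8,-0.4,0,0,-1],[-0.9,-0.9,0,0,-1],[-0.9,-0.9,0,0,-1]],
  ],
)

```text
clock: 6.45
eef_pos: [0.4328, -0.0388, 0.1749]
tool_rot: [0.41, 0.912, 0.0, 0.001]
ft_force: [-0.5, -0.7, -0.2]
grip_width: 0.0001
grasp_force: 0.0
```

Emit:
apply_moves(
  targets=[
    [[-0.9,-0.9,0,0,-1],[-0.5,-0.95,0,0,-1],[0,-0.95,0,0,-1],[0,-0.95,0,0,-1],[0,-0.95,0,0,-1],[0,0,0,0,-1]],
  ],
)

```text
clock: 6.95
eef_pos: [0.3844, -0.2245, 0.1745]
tool_rot: [0.414, 0.91, -0.001, 0.002]
ft_force: [0.8, -0.5, 0.3]
grip_width: -0.0001
grasp_force: 0.0
```

```bash
python3 sh.py 6; python3 - <<'E'
from h import *
p=cv2.imread("pics/top_6.png"); cv2.imwrite("pics/top6c.png",cv2.resize(p[196:296,200:300],(600,600),interpolation=cv2.INTER_CUBIC)); print(get_obs()["eef_pos"])
E
```

```text
top [245.6 273.6] 156 bbox [0.4115 0.121 ] ang 177.82880994365465 0.07959584173111432
top [245.6 273.6] 156 ray [0.4108 0.1202] ang 178.42343614995244 0.08025700990291787
scene [292.2 291.4] 195 bbox [0.4123 0.1226] ang 176.66324830060213 0.07886770233457785
scene [292.2 291.4] 195 ray [0.4082 0.128 ] ang 173.13039430594097 0.0833983501477931
[ 0.3837958  -0.21978756  0.17378144]
```

View pics/top6c.png

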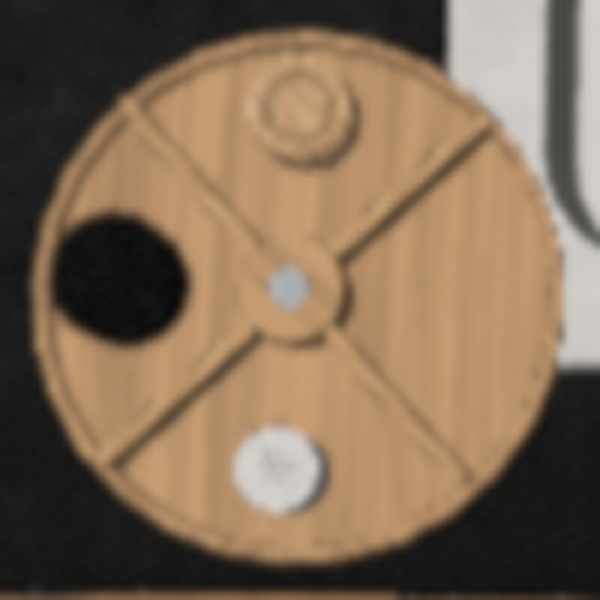

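The top crop shows the shaker at (278,468) against the hub at (288,288), so it is about 2° short of the front. All items are standing untouched. I'll return to the divider for a small extra push.

Emit:
apply_moves(
  targets=[
    [[0,0.95,0,0,-1],[0,0.95,0,0,-1],[0,0.95,0,0,-1],[0,0.94,0,0,-1],[0.68,0.52,0,0,-1],[0.68,0.52,0,0,-1],[0.68,0.52,0,0,-1],[0.68,0.52,0,0,-1]],
  ],
)

```text
clock: 7.72
eef_pos: [0.4934, 0.0191, 0.1741]
tool_rot: [0.409, 0.912, -0.0, -0.0]
ft_force: [1.0, -1.4, -0.2]
grip_width: -0.0
grasp_force: 0.0
```

Emit:
apply_moves(
  targets=[
    [[0.7,0.54,0,0.6,-1],[0,0,0,0,-1],[0,0,0,0,-1],[0,0,0,0,-1]],
  ],
)

```text
clock: 8.05
eef_pos: [0.5201, 0.0386, 0.1734]
tool_rot: [0.405, 0.914, -0.001, -0.001]
ft_force: [-0.5, 0.2, -0.1]
grip_width: -0.0
grasp_force: 0.0
```

```bash
python3 plan.py 290 304.5 6 .0865
```

```text
[0.52008497 0.03861991 0.17341854] [-0.45825408  0.15555736 -0.120233  ] yaw 132.2130093944623
finger angle 290.12289706847145 r 0.08454072660033865
start [0.52058474 0.03671659] 
 [[292.42, 0.09, 0.03], [294.83, 0.08, 0.04], [297.25, 0.08, 0.04], [299.67, 0.08, 0.04], [302.08, 0.08, 0.05], [304.5, 0.08, 0.05]]
```

Emit:
apply_moves(
  targets=[
    [[0,0,-0.7,0,-1],[0,0,-0.8,0,-1],[0,0,-0.8,0,-1],[0,0,-0.48,0,-1],[0,0,0,0.7,-1],[0.1,0.04,0,0.7,-1],[0.1,0.04,0,0,-1],[0.1,0.04,0,0,-1]],
  ],
)

```text
clock: 8.72
eef_pos: [0.5357, 0.0425, 0.0651]
tool_rot: [0.395, 0.919, 0.001, 0.002]
ft_force: [0.5, -0.4, -0.1]
grip_width: 0.0002
grasp_force: 0.0
```

Emit:
apply_moves(
  targets=[
    [[0.07,0.03,0,0,-1],[0.04,0.02,0,0,-1],[0.04,0.02,0,0,-1],[0.035,0.015,0,0,-1],[0,0,0,0,-1],[0,0,0,0,-1]],
  ],
)

```text
clock: 9.22
eef_pos: [0.5414, 0.046, 0.0628]
tool_rot: [0.395, 0.919, 0.0, 0.0]
ft_force: [-0.9, -0.7, 0.3]
grip_width: 0.0
grasp_force: 0.0
```

```bash
python3 plan.py 290 304.5 6 .0865; python3 sh.py 7
```

```text
[0.54141172 0.04604795 0.06281842] [-0.89157367 -0.70513185  0.25031083] yaw 133.50604194408658
finger angle 305.0162134462433 r 0.08785464931409512
start [0.52058474 0.03671659] 
 [[292.42, 0.09, 0.03], [294.83, 0.08, 0.04], [297.25, 0.08, 0.04], [299.67, 0.08, 0.04], [302.08, 0.08, 0.05], [304.5, 0.08, 0.05]]
scene [293.5 290.4] 193 bbox [0.4122 0.1178] ang 180.13380483094417 0.07876840162558406
scene [293.5 290.4] 193 ray [0.4079 0.1239] ang 175.97202913784096 0.08333973634744647
```

Emit:
apply_moves(
  targets=[
    [[-0.15,-0.1,0,0,-1],[-0.2,-0.1,0,0,-1],[0,0,0.8,0,-1],[0,0,1,0,-1],[0,0,1,0,-1],[-0.8,-0.4,0,0,-1],[-0.7,-0.7,0,0,-1],[-0.7,-0.7,0,0,-1]],
  ],
)

```text
clock: 9.98
eef_pos: [0.4379, -0.0346, 0.1756]
tool_rot: [0.394, 0.919, 0.0, 0.001]
ft_force: [0.5, -1.0, 0.2]
grip_width: 0.0003
grasp_force: 0.0
```

Emit:
apply_moves(
  targets=[
    [[-0.7,-0.7,0,0,-1],[-0.5,-0.85,0,0,-1],[0,-0.95,0,0,-1],[0,-0.95,0,0,-1],[0,0,0,0,-1],[0,0,0,0,-1]],
  ],
)

```text
clock: 10.48
eef_pos: [0.3899, -0.1737, 0.1747]
tool_rot: [0.397, 0.918, 0.0, -0.0]
ft_force: [-0.4, 0.3, -0.2]
grip_width: -0.0003
grasp_force: 0.0
```

```bash
python3 sh.py 8; python3 - <<'E'
from h import *
print(get_obs()["eef_pos"])
# rotation about the axis between frames: compare hub & shaker in same images
P=cloud("top",imaging.camera("top")[1]); r=np.hypot(P[...,0]-.491,P[...,1]-.118)
q=P[(r<.03)&(P[...,2]>.068)&(P[...,2]<.09)]; print("hub bbox",(q.min(0)+q.max(0))/2,q.mean(0))
p=cv2.imread("pics/top_8.png"); cv2.imwrite("pics/top8c.png",cv2.resize(p[196:296,200:300],(600,600),interpolation=cv2.INTER_CUBIC))
E
```

```text
top [247.3 273.5] 155 bbox [0.4114 0.1163] ang 181.21700023167466 0.07962233618683466
top [247.3 273.5] 155 ray [0.4111 0.116 ] ang 181.42370658490407 0.07988142100544023
scene [293.5 290.4] 194 bbox [0.4119 0.1179] ang 180.09214204029067 0.07906960287242883
scene [293.5 290.4] 194 ray [0.4078 0.1239] ang 175.9184106282655 0.08344602537717476
[ 0.39024218 -0.17166195  0.17450052]
hub bbox [0.4912071  0.11766919 0.07521579] [0.49148171 0.1174699  0.07281128]
```

View pics/top8c.png

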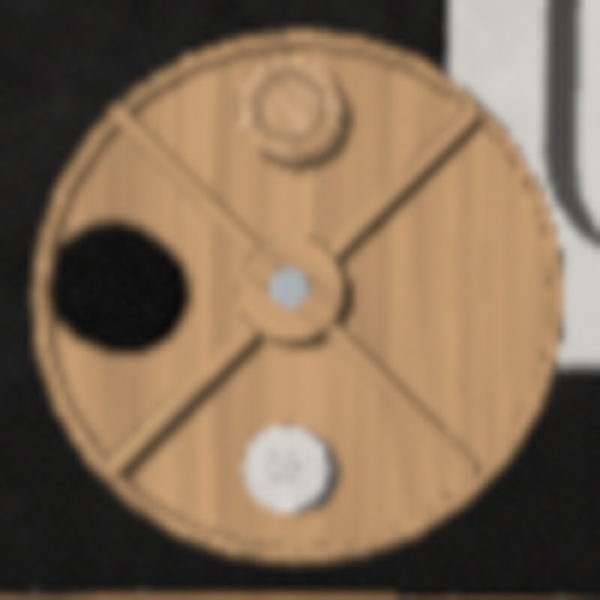

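The top crop shows the shaker at (287,468), directly below the hub at (288,288), so it now stands at the front to within about 1°. Moving over it to point.

Emit:
apply_moves(
  targets=[
    [[0.06,0.9,0,0,-1],[0.07,0.9,0,0,-1],[0.07,0.9,0,0,-1],[0.07,0.9,0,0,-1],[0.07,0.9,0,0,-1],[0.07,0.9,0,0,-1],[0.06,0.9,0,0,-1],[0.06,0.9,0,0,-1]],
  ],
)

```text
clock: 11.3
eef_pos: [0.4111, 0.1191, 0.1748]
tool_rot: [0.393, 0.919, -0.0, -0.0]
ft_force: [0.6, 0.1, -0.8]
grip_width: 0.0001
grasp_force: 0.0
```

Emit:
apply_moves(
  targets=[
    [[0,0,0,0,-1],[0,0,0,0,-1],[0,0,-0.4,0,-1],[0,0,-0.4,0,-1],[0,0,-0.3,0,-1],[0,0,-0.2,0,-1],[0,0,0,0,-1],[0,0,0,0,-1]],
  ],
)

```text
clock: 11.97
eef_pos: [0.4119, 0.1154, 0.1227]
tool_rot: [0.395, 0.919, -0.0, -0.0]
ft_force: [-0.4, -0.7, -0.0]
grip_width: -0.0003
grasp_force: 0.0
```

```bash
python3 - <<'E'
from h import *
o=get_obs(); e=o["eef_pos"]; print(e)
p,d=imaging.camera("scene"); P=cloud("scene",d); r=np.hypot(P[...,0]-.4115,P[...,1]-.117)
s=P[(r<.012)&(P[...,2]<e[2]-.022)&(P[...,2]>.07)]; print("shaker top z",np.percentile(s[:,2],[50,90,98]) if len(s) else 0)
f=P[(np.hypot(P[...,0]-e[0],P[...,1]-e[1])<.03)&(P[...,2]>e[2]-.02)&(P[...,2]<e[2])]; print("finger low",f.min(0),f.max(0))
cv2.imwrite("pics/scene9c.png",cv2.resize(p[240:330,240:360],(800,600),interpolation=cv2.INTER_CUBIC))
print(project("scene",[[.4115,.117,.088],e-[0,0,.019]]))
E
```

```text
[0.4119191  0.11539738 0.12268608]
shaker top z [0.08735006 0.0894992  0.09011358]
finger low [0.39940765 0.11137564 0.10813201] [0.42150617 0.12954796 0.12260925]
[[293.97281041 287.34050952]
 [293.92162151 281.46266056]]
```

View pics/scene9c.png

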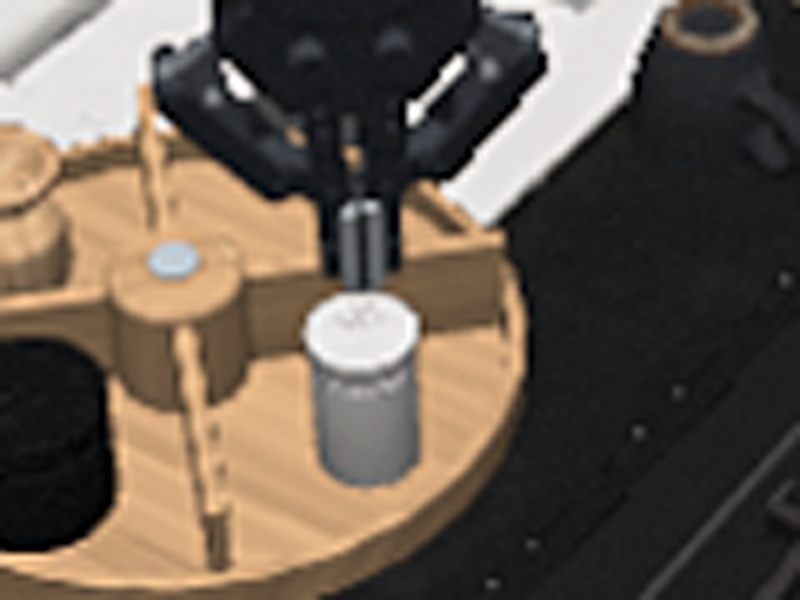

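The scene crop shows the fingertip at (360,285), about 15 mm over the dome centre at (362,322). I'll lower it to a gap of roughly 7 mm, then hold.

Emit:
apply_moves(
  targets=[
    [[0,0.03,-0.07,0,-1],[0,0,-0.07,0,-1],[0,0,-0.06,0,-1],[0,0,0,0,-1],[0,0,0,0,-1],[0,0,0,0,-1],[0,0,0,0,-1],[0,0,0,0,-1]],
  ],
)

```text
clock: 12.68
eef_pos: [0.4125, 0.1171, 0.1149]
tool_rot: [0.395, 0.919, 0.0, 0.0]
ft_force: [0.2, -0.0, -0.1]
grip_width: 0.0002
grasp_force: 0.0
```

Emit:
apply_moves(
  targets=[
    [[0,0,0,0,-1],[0,0,0,0,-1],[0,0,0,0,-1],[0,0,0,0,-1],[0,0,0,0,-1],[0,0,0,0,-1],[0,0,0,0,-1],[0,0,0,0,-1]],
  ],
)

```text
clock: 13.35
eef_pos: [0.4124, 0.1171, 0.1148]
tool_rot: [0.395, 0.919, -0.0, -0.0]
ft_force: [-0.4, 0.2, 0.9]
grip_width: 0.0001
grasp_force: 0.0
```

Emit:
apply_moves(
  targets=[
    [[0,0,0,0,-1],[0,0,0,0,-1],[0,0,0,0,-1],[0,0,0,0,-1],[0,0,0,0,-1],[0,0,0,0,-1],[0,0,0,0,-1],[0,0,0,0,-1]],
  ],
)

```text
clock: 14.02
eef_pos: [0.4124, 0.1171, 0.1148]
tool_rot: [0.395, 0.919, 0.0, 0.0]
ft_force: [-0.1, 0.0, 1.0]
grip_width: -0.0
grasp_force: 0.0
```

Emit:
apply_moves(
  targets=[
    [[0,0,0,0,-1],[0,0,0,0,-1],[0,0,0,0,-1],[0,0,0,0,-1],[0,0,0,0,-1],[0,0,0,0,-1],[0,0,0,0,-1],[0,0,0,0,-1]],
  ],
)

```text
clock: 14.68
eef_pos: [0.4124, 0.1171, 0.1148]
tool_rot: [0.395, 0.919, -0.0, -0.0]
ft_force: [-0.8, -0.0, 1.0]
grip_width: 0.0001
grasp_force: 0.0
```

Emit:
apply_moves(
  targets=[
    [[0,0,0,0,-1],[0,0,0,0,-1],[0,0,0,0,-1],[0,0,0,0,-1],[0,0,0,0,-1],[0,0,0,0,-1],[0,0,0,0,-1],[0,0,0,0,-1]],
  ],
)

```text
clock: 15.35
eef_pos: [0.4124, 0.1171, 0.1148]
tool_rot: [0.395, 0.919, -0.0, -0.0]
ft_force: [-0.6, -0.4, -0.9]
grip_width: 0.0
grasp_force: 0.0
```

Emit:
apply_moves(
  targets=[
    [[0,0,0,0,-1],[0,0,0,0,-1],[0,0,0,0,-1],[0,0,0,0,-1],[0,0,0,0,-1],[0,0,0,0,-1],[0,0,0,0,-1],[0,0,0,0,-1]],
  ],
)

```text
clock: 16.02
eef_pos: [0.4124, 0.1171, 0.1148]
tool_rot: [0.395, 0.919, 0.0, 0.0]
ft_force: [-0.0, -0.0, -0.1]
grip_width: 0.0002
grasp_force: 0.0
```

```bash
python3 sh.py 10; python3 -c "
from h import *
o=get_obs();print(o['clock'],o['eef_pos'],o['ft_force'])"
```

```text
scene [293.5 290.8] 174 bbox [0.413 0.119] ang 179.29502665005333 0.0779886649798283
scene [293.5 290.8] 174 ray [0.4069 0.1249] ang 175.28049367939536 0.08441154816787745
16.1167 [0.41241993 0.11708816 0.11481095] [ 1.26326724  1.06263465 -0.00625514]
```

The arm held still for 3.3 s after settling, and the shaker hasn't moved. Handing the job in.

```bash
python3 -c "
from workcell import order
print(order.job_done())"
```

```text
the job is handed in; nothing more can be done
None
```

The job is handed in: I turned the carousel by a divider until the shaker stood at the front (within about 1° by the cameras), then held a fingertip about 7 mm above its top for over three seconds, still pointing at the end; nothing but the divider was touched.

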